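# Sort left- and right-hand shelf brackets into their lidded trays

### The job

Sort the brackets for the new grow shelf: squeeze the two orange buttons on the blue tray's lid handle together and swing the lid right back until it rests open, then slide both left-hand brackets into the blue tray and the right-hand bracket into the green tray, each wholly inside so that a lid could shut. A bracket is left-hand if its long flange is on the left as you look from its end plate to its nose. Slide the brackets flat along the bench, without lifting or tipping them, and leave the bottle, the seedling and the seed box where they are.

Things in the scene. Friction and masses are not known exactly. Their poses are not given: they have to be found in the camera images.
- tray_blue: Blue tray for left-hand brackets, fixed on the robot's left, 340 (its x) x 170 (its y) mm outside, 45 high. Origin: middle of the footprint, at bench height. 5 mm walls on three sides, open front facing its -y (middle of the bench). Inside: x -165 to 165, y -85 to 80 mm. Smooth floor 2 mm thick (friction 0.3). A clear hinged lid covers top and front when shut.
- blue_mouth (a point): Middle of the blue tray's open front edge (tray y = -85 mm), on the floor 2 mm above the bench. A feathered lip slopes from the bench up to this edge over the 30 mm in front of it, ending about 1 mm above the floor.
- tray_green: Green tray for right-hand brackets, fixed on the robot's right: mirror image of the blue one (same sizes, lip and origin), open front facing its +y (middle of the bench). Inside: x -165 to 165, y -80 to 85 mm. Its own clear lid is fixed and already stands open behind it, leaning back 22 degrees past upright.
- green_mouth (a point): Middle of the green tray's open front edge (tray y = +85 mm), on the floor 2 mm above the bench.
- lid (a joint): Clear lid of the blue tray, 324 x 168 mm, 0.3 kg, hinged on the tray's rear top edge. Rad: 0 shut, grows as it swings up and back, stop at 1.95. Past about 1.5 it falls open and rests at the stop; before that it falls shut. Shut, its front skirt closes the mouth, and two bolts at its side edges lock it; each is withdrawn by pressing its button.
- lid_handle (a point): Centre of the grey handle (44 mm along tray x, 28 wide, 22 high) on the lid, between its two orange buttons; moves with the lid. Shut, it is 83 mm above the bench: 38 mm above and 150 mm in front of the hinge line. The lid's face lies 34 mm below it; push rods run along the lid's front, 50 mm below it.
- lid_hinge (a point): Middle of the lid's hinge line, 45 mm above the bench; the line runs along the blue tray's x axis.
- button_near (a joint): Orange domed button (radius 11 mm) on the handle's -x end, m: 0 out, 0.009 fully in (towards the handle's middle). Over both domes 66 mm, 48 mm with both fully in. Spring 3 N at first, 7 N fully in. Its bolt is free from about 0.006; both buttons must be in together, until the handle has risen about 10 mm.
- button_far (a joint): The opposite orange button, on the handle's +x end; same sizes and behaviour.
- left_a_mid (a point): Dark steel shelf bracket, left-hand, about 0.22 kg, lying on its triangular web (4 mm thick), two flanges up. Seen from above, from end plate to pointed nose, the long flange is on the left. Point: middle of its 110 x 54 mm outline, 13 mm up. Axes: x from end plate to nose, z up. Friction on the bench about 0.6.
- left_a_plate (a point): Middle of the outer face of left_a's upright end plate (x = -55 mm from left_a_mid), 13 mm up. The plate is 54 mm wide, 26 high, 4 thick, square to the long flange. Centre of mass: 16 mm from left_a_mid towards the plate, 11 mm towards the long flange. Axes as left_a_mid.
- left_a_nose (a point): Nose end of left_a's long upright flange, 13 mm up. The flange is 110 mm long, 22 high, 4 thick, from y = +23 to +27 mm of left_a_mid; the web's other edge at the plate is y = -27 mm. Axes as left_a_mid.
- left_b_mid (a point): Dark steel shelf bracket, left-hand (same as left_a), about 0.22 kg, lying on its triangular web (4 mm thick), two flanges up. Seen from above, from end plate to pointed nose, the long flange is on the left. Point: middle of its 110 x 54 mm outline, 13 mm up. Axes: x from end plate to nose, z up. Friction on the bench about 0.6.
- left_b_plate (a point): Middle of the outer face of left_b's upright end plate (x = -55 mm from left_b_mid), 13 mm up. The plate is 54 mm wide, 26 high, 4 thick, square to the long flange. Centre of mass: 16 mm from left_b_mid towards the plate, 11 mm towards the long flange. Axes as left_b_mid.
- left_b_nose (a point): Nose end of left_b's long upright flange, 13 mm up. The flange is 110 mm long, 22 high, 4 thick, from y = +23 to +27 mm of left_b_mid; the web's other edge at the plate is y = -27 mm. Axes as left_b_mid.
- right_mid (a point): Dark steel shelf bracket, right-hand (mirror image of left_a), about 0.22 kg, lying on its triangular web (4 mm thick), two flanges up. Seen from above, from end plate to pointed nose, the long flange is on the right. Point: middle of its 110 x 54 mm outline, 13 mm up. Axes: x from end plate to nose, z up. Friction on the bench about 0.6.
- right_plate (a point): Middle of the outer face of right's upright end plate (x = -55 mm from right_mid), 13 mm up. The plate is 54 mm wide, 26 high, 4 thick, square to the long flange. Centre of mass: 16 mm from right_mid towards the plate, 11 mm towards the long flange. Axes as right_mid.
- right_nose (a point): Nose end of right's long upright flange, 13 mm up. The flange is 110 mm long, 22 high, 4 thick, from y = -23 to -27 mm of right_mid; the web's other edge at the plate is y = +27 mm. Axes as right_mid.
- reagent: Bystander: amber reagent bottle, 60 mm across, 120 high, origin under its centre. Leave alone.
- seedling: Bystander: seedling in a black pot, 64 mm across, about 120 high, origin under its centre. Leave alone.
- seed_box: Bystander: white and green seed box, 60 x 110 x 35 high, origin under its centre. Leave alone.
There are look-alikes about, which are no part of the job. What is shaped like the part that bears left_b_mid but red is not meant. What is shaped like the part that bears left_a_mid but purple is not meant.

How it is judged:
On the way, in this order (a step that is already met when the one before it is completed fails the run):
1. both lid buttons are squeezed in together (value of joint each of button_near, button_far above 0.005 m), for 0.1 s.
2. the lid of the blue tray has been swung back and rests open (value of joint lid above 1.7 rad), for 0.2 s.
3. every bracket lies wholly inside the tray of its own hand (y of left_a_plate in the frame of tray_blue between -0.09 and 0.09 m and x of left_a_plate in the frame of tray_blue between -0.167 and 0.167 m and y of left_a_nose in the frame of tray_blue between -0.09 and 0.09 m and x of left_a_nose in the frame of tray_blue between -0.167 and 0.167 m and height (world z) of each of left_a_mid, left_b_mid, right_mid below 0.024 m and angle between each of left_a_mid, left_b_mid, right_mid's own z axis and vertical below 0.12 rad and y of left_b_plate in the frame of tray_blue between -0.09 and 0.09 m and x of left_b_plate in the frame of tray_blue between -0.167 and 0.167 m and y of left_b_nose in the frame of tray_blue between -0.09 and 0.09 m and x of left_b_nose in the frame of tray_blue between -0.167 and 0.167 m and y of right_plate in the frame of tray_green between -0.09 and 0.09 m and x of right_plate in the frame of tray_green between -0.167 and 0.167 m and y of right_nose in the frame of tray_green between -0.09 and 0.09 m and x of right_nose in the frame of tray_green between -0.167 and 0.167 m), for 0.2 s.
At the end, for the whole second after the job is handed in: The blue tray's lid rests open (beyond 1.7 rad); both left-hand brackets lie flat on the floor of the blue tray and the right-hand one on that of the green tray, at rest, with no end more than 5 mm out of the mouth (all of step 3 and value of joint lid above 1.7 rad and linear speed of each of left_a, left_b, right below 0.01 m/s); the robot touches nothing.
It fails at once if a bracket was lifted off the bench or tipped (height (world z) of any of left_a_mid, left_b_mid, right_mid above 0.05 m or angle between any of left_a_mid, left_b_mid, right_mid's own z axis and vertical above 0.5 rad).
It fails at once if the bottle, the seedling or the seed box was shifted by more than 20 mm or knocked over (distance of any of reagent, seedling, seed_box from where it was at the start of the episode above 0.02 m or angle between any of reagent, seedling, seed_box's own z axis and vertical above 0.3 rad).
It also fails if it takes over 69 s, if anything falls off the work surface, if the arm or the gripper's body presses on something with over 40 N, if the wrist force passes 120 N, or if a joint passes its speed limit or range.

### The arm

A 6-joint arm with a two-finger parallel gripper is mounted at the origin on the work surface. World frame = base frame: x ahead of the robot, y to its left, z up, the work surface at z = 0. Lengths are in m, angles in rad, forces in N, time in s.
With the tool pointing down it reaches from about 0.375 to 0.925 m from the base axis. Payload 5.7 kg.
Tool frame: the origin (TCP) lies midway between the tips of the shut fingers; the grasp point (between the pads) lies 19 mm behind it; z points along the fingers, x is the direction in which the jaws open and shut, and the axes are right-handed (so a half turn about z gives the same grasp; the last joint's range is limited). The gripper opens to 88 mm and grips with 3 to 60 N. Pads are 20 mm wide; open, the fingers measure 115 mm over their backs; the gripper's body (75 mm by 178 mm) begins 61 mm behind the grasp point.
Start: joints at [1.019, 0.359, 1.51, -0, 1.272, -0.115], TCP at [0.254, 0.544, 0.223] pointing down, gripper open.
Joint ranges: [-2.97, 2.97], [-1.01, 2.36], [0.21, 2.38], [-0.96, 4.11], [0.2, 2.71], [-2.98, 2.98]. Speed limits (rad/s): [2.39, 2.39, 3.14, 3.14, 3.14, 3.14].

### API

Orientations are given as a unit quaternion [x, y, z, w].
In Python, from bench import move_ptp, servo_line, goto_joints, move_gripper, sleep, inverse_kinematics, capture, PlanningError, close_job, spot_in, silhouettes, current_clock, current_joint_pos, current_qvel, current_joint_torque, current_position, current_orientation, current_force, current_torque, current_finger_gap gives the robot as it stands. Calls block until the motion is done:
- move_ptp(position, orientation): joint-space move of the TCP to a pose.
- servo_line(position, orientation=None, rate=0.15, contact_N=None): straight line of the TCP; orientation=None keeps the orientation; rate is the mean speed in m/s. With contact_N (N) it stops when the force on the tool has changed by that much, and returns True; else False.
- goto_joints(angles): joint-space move.
- move_gripper(opening): finger opening in m; the grip force is fixed at half the most; returns when the fingers have stopped.
- sleep(seconds).
- inverse_kinematics(position, orientation): joint angles nearest the present ones, or None.
- capture(name): name is "scene" or "top"; returns a dict with "image" (400x640x3 uint8, blue, green, red), "range_z" (400x640 float32, m along the optical axis (not along the pixel's ray), 0 where there is no reading), "intrinsics" (3x3 intrinsics, pixels), "R" (3x3) and "t" (3): a world point X has camera coordinates R X + t. Camera axes: x right, y down, z forward; pixel columns grow to the right and rows downward; lengths in m; the calibration is good to about 2 mm. A picture is of the moment at which its call begins.
A pose or a line that the arm cannot do raises PlanningError and nothing moves.
- close_job(): hands the job in, once; it reports no verdict.
Trained networks look in the newest picture that a camera, given by its name, has taken for a name from the list of things; names that differ only in an ending like _2 or _b are one class to them, and where a whole thing is asked for, a point or a joint stands for the part that bears it (a point fixed in the world has none). Each returns a list of dicts, best first, with "conf" (0 to 1); they miss things now and then, are a little off and sometimes report something else, mostly with a low value. They report only what shows in the picture. A call takes as long as a camera call. They do not tell look-alikes from the thing itself.
- spot_in(camera, query): "xy" ([column, row] in pixels, amid what is visible of it).
- silhouettes(camera, query): "region" (400x640 bool, what is visible of it) and "xy" ([column, row] in pixels, amid what is visible of it).
Readings, each from a call of its own:
- current_clock(): time.
- current_joint_pos(): joint angles.
- current_qvel(): joint speeds.
- current_joint_torque(): joint torques, N m.
- current_position(): TCP position.
- current_orientation(): TCP orientation.
- current_force(): force on the tool from outside, world axes, zero at the start.
- current_torque(): the same for the moment, N m.
- current_finger_gap(): finger opening in m.
Only numpy, scipy, OpenCV 4.12 (cv2) and the standard library are available. Lean on these libraries where they do the work, as an engineer would, in place of code of your own. Each camera call takes 0.05 s, during which the arm holds its last target. There are 200 camera calls.

## Working session

There is one attempt and no reset: what is moved stays moved. The work goes in short steps, each a Python script; the robot and the scene stay as the last script left them, time stands still between calls to the robot, and variables do not carry over. Pictures are saved under pics/ and viewed, about 8 in all and at most 12, crops included, and the job is handed in when it is done.

```bash
ls; mkdir -p pics; cat > h.py <<'E'
import numpy as np, cv2
from bench import *
def shot(n,save=None):
    c=capture(n)
    if save: cv2.imwrite('pics/'+save,c['image'])
    return c
def world(c,u,v,z=None):
    """pixel -> world by depth, or on plane height z"""
    K,R,t=c['intrinsics'],np.array(c['R']),np.array(c['t'])
    r=np.linalg.inv(K)@np.array([u,v,1.])
    if z is None:
        d=c['range_z'][int(round(v)),int(round(u))]; return R.T@(r*d-t)
    o=-R.T@t; w=R.T@r
    return o+w*(z-o[2])/w[2]
def cloud(c,m=None):
    K,R,t=c['intrinsics'],np.array(c['R']),np.array(c['t'])
    vv,uu=np.nonzero((c['range_z']>0)&(True if m is None else m))
    d=c['range_z'][vv,uu]
    P=np.linalg.inv(K)@np.vstack([uu,vv,np.ones_like(uu)])*d
    return (R.T@(P-t[:,None])).T,uu,vv
E
python3 - <<'E'
from h import *
for n in ['scene','top']:
    c=shot(n,n+'1.png')
    print(n,'cam',-np.array(c['R']).T@np.array(c['t']), c['intrinsics'][0][0])
    for q in ['tray_blue','tray_green','lid','lid_handle','button_near','left_a_mid','right_mid','reagent','seedling','seed_box']:
        for s in spot_in(n,q)[:4]:
            print(q,np.round(s['xy']),round(s['conf'],2),np.round(world(c,*s['xy']),3))
E
```

```text
pics
scene cam [1.08699025 0.94699252 0.98170764] 425.6421901598544
tray_blue [337. 259.] 0.6 [0.566 0.28  0.05 ]
tray_green [248. 157.] 0.89 [ 0.533 -0.358  0.038]
tray_green [301. 218.] 0.69 [ 0.53   0.019 -0.004]
lid [338. 256.] 0.79 [0.556 0.272 0.053]
lid [235. 231.] 0.18 [ 0.756 -0.012  0.035]
lid_handle [342. 255.] 0.77 [0.543 0.271 0.046]
lid_handle [339. 259.] 0.54 [0.559 0.281 0.048]
lid_handle [275. 225.] 0.24 [0.632 0.021 0.022]
button_near [342. 259.] 0.7 [0.553 0.285 0.048]
button_near [251. 154.] 0.49 [ 0.52  -0.356  0.047]
button_near [345. 255.] 0.4 [0.535 0.277 0.048]
left_a_mid [454. 283.] 0.81 [0.312 0.512 0.003]
left_a_mid [318. 200.] 0.63 [ 0.428 -0.024  0.003]
left_a_mid [235. 232.] 0.58 [ 0.759 -0.003  0.037]
right_mid [276. 224.] 0.68 [0.614 0.001 0.002]
reagent [252. 256.] 0.98 [0.773 0.144 0.069]
seedling [224. 200.] 0.67 [ 0.736 -0.123  0.074]
seed_box [234. 230.] 0.76 [ 0.756 -0.017  0.036]
seed_box [340. 254.] 0.71 [0.546 0.267 0.049]
seed_box [340. 259.] 0.42 [0.559 0.283 0.049]
top cam [0.27050844 0.10087969 1.20156504] 401.14377913707636
tray_blue [26
[... 241 characters left out ...]
 [ 0.618 -0.009  0.003]
lid [268. 190.] 0.29 [0.524 0.256 0.049]
lid_handle [265. 185.] 0.75 [0.54  0.265 0.046]
lid_handle [268. 191.] 0.28 [0.522 0.257 0.046]
button_near [285. 193.] 0.51 [0.504 0.202 0.089]
button_near [358. 161.] 0.39 [ 0.619 -0.016  0.001]
left_a_mid [357. 223.] 0.82 [ 0.423 -0.003  0.008]
left_a_mid [183. 262.] 0.64 [0.325 0.515 0.006]
left_a_mid [398. 112.] 0.54 [ 0.748 -0.138  0.068]
right_mid [357. 163.] 0.92 [ 0.612 -0.013  0.002]
right_mid [399. 113.] 0.64 [ 0.751 -0.144  0.053]
reagent [314. 112.] 0.65 [0.748 0.116 0.085]
seedling [399. 111.] 0.69 [ 0.749 -0.139  0.07 ]
seedling [268. 191.] 0.52 [0.522 0.258 0.046]
seed_box [358. 165.] 0.16 [ 0.606 -0.014  0.003]
```

View pics/top1.png

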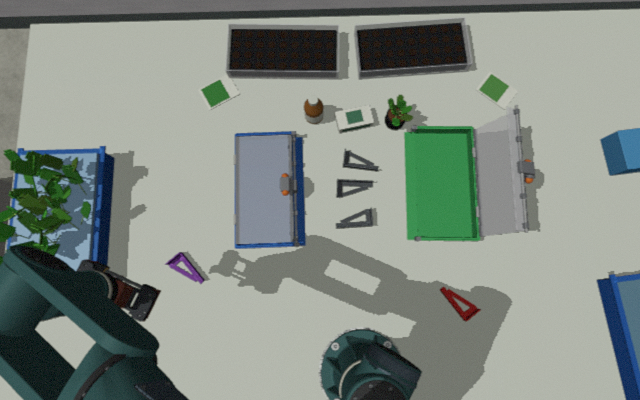

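View pics/scene1.png

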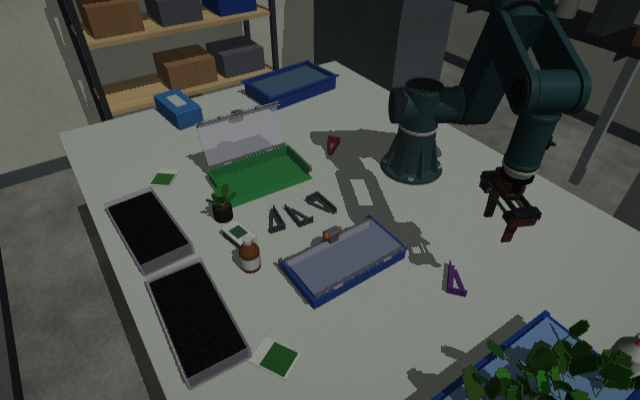

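Top view: three dark brackets lie at about (360,160), (354,187) and (355,218). The purple look-alike is at (185,267) and the red one at (460,303), and both are excluded by colour. The blue tray's lid is shut with its handle at (286,184). The green tray is at (440,183). I'll enlarge to tell the handedness.

```bash
python3 - <<'E'
from h import *
c=shot('top'); im=c['image']
cv2.imwrite('pics/crop1.png',cv2.resize(im[140:240,325:390],None,fx=6,fy=6,interpolation=cv2.INTER_CUBIC))
g=im.max(2); 
m=np.zeros(g.shape,np.uint8); m[140:240,325:392]=(g[140:240,325:392]<85)
n,l,st,ce=cv2.connectedComponentsWithStats(m)
for i in range(1,n):
    if st[i,4]<60: continue
    cn=cv2.findContours((l==i).astype(np.uint8),cv2.RETR_EXTERNAL,2)[0][0]
    a,tri=cv2.minEnclosingTriangle(cn.astype(np.float32))
    print(st[i],'tri',[np.round(world(c,*p,0.013)[:2],3).tolist() for p in tri[:,0]])
    print(' rect',[np.round(world(c,*p,0.013)[:2],3).tolist() for p in cv2.boxPoints(cv2.minAreaRect(cn))])
# trays: blue / green edges in both
def rect(mask,z,name):
    cn=max(cv2.findContours(mask.astype(np.uint8),cv2.RETR_EXTERNAL,2)[0],key=cv2.contourArea)
    print(name,[np.round(world(c,*p,z)[:2],3).tolist() for p in cv2.boxPoints(cv2.minAreaRect(cn))])
hsv=cv2.cvtColor(im,cv2.COLOR_BGR2HSV)
b=((hsv[...,0]>105)&(hsv[...,0]<130)&(hsv[...,1]>150)); b[:,:220]=0;b[:,320:]=0
rect(b,0.045,'blue')
gm=((hsv[...,0]>45)&(hsv[...,0]<75)&(hsv[...,1]>150)); gm[:,:400]=0;gm[:,490:]=0;gm[:118]=0
rect(gm,0.03,'green')
# handle: high points near lid
P,u,v=cloud(c); 
s=(P[:,2]>0.07)&(P[:,2]<0.11)&(abs(P[:,0]-.52)<.2)&(abs(P[:,1]-.22)<.09)
print('handle',s.sum(),P[s].mean(0),P[s].min(0),P[s].max(0))
o=(hsv[...,0]<16)&(hsv[...,1]>130)&(hsv[...,2]>80); o[:,:270]=0;o[:,300:]=0;o[:165]=0
n,l,st,ce=cv2.connectedComponentsWithStats(o.astype(np.uint8))
for i in range(1,n):
    if st[i,4]>3: print('orange',st[i],ce[i],world(c,*ce[i],0.083))
c2=shot('scene')
s=silhouettes('top','lid_handle')[:0]
P,u,v=cloud(c2)
k=(P[:,2]>0.07)&(P[:,2]<0.11)&(abs(P[:,0]-.52)<.2)&(abs(P[:,1]-.2)<.05)
print('handle sc',k.sum(),P[k].mean(0),P[k].min(0),P[k].max(0))
for n in ['reagent','seedling','seed_box']:
    pass
k=(P[:,2]>0.015)&(P[:,0]>.66)&(P[:,0]<.84)&(abs(P[:,1])<.22)
for lo,hi in [(-.22,-.08),(-.08,.06),(.06,.22)]:
    q=P[k&(P[:,1]>lo)&(P[:,1]<hi)]; print(q.min(0),q.max(0))
E
```

```text
[343 151  35  20 280] tri [[0.654, 0.022], [0.6, 0.033], [0.577, -0.11]]
 rect [[0.6, 0.033], [0.65, 0.023], [0.63, -0.081], [0.58, -0.071]]
[337 180  36  17 319] tri [[0.56, 0.051], [0.501, 0.053], [0.547, -0.096]]
 rect [[0.557, 0.051], [0.554, -0.055], [0.504, -0.053], [0.508, 0.053]]
[337 209  36  19 294] tri [[0.411, 0.099], [0.415, -0.05], [0.47, -0.047]]
 rect [[0.453, 0.061], [0.466, -0.047], [0.418, -0.051], [0.405, 0.056]]
blue [[0.683, 0.176], [0.683, 0.156], [0.363, 0.154], [0.363, 0.173]]
green [[0.712, -0.158], [0.718, -0.369], [0.364, -0.354], [0.359, -0.154]]
handle 242 [0.53049222 0.19939158 0.08873503] [0.49962074 0.17529057 0.07024007] [0.56461167 0.21686556 0.09866441]
orange [282 174   6   3  15] [284.33333333 175.06666667] [0.55926497 0.20493093 0.083     ]
orange [282 190   7   5  25] [284.88 192.08] [0.50932611 0.20397786 0.083     ]
handle sc 182 [0.53572993 0.20907058 0.08758401] [0.49972407 0.1768733  0.07006164] [0.56429541 0.22080496 0.09601036]
[ 0.69673441 -0.20570654  0.0150476 ] [ 0.79127064 -0.09951453  0.11735377]
[ 0.71016794 -0.06368901  0.01508635] [0.7888479  0.05048749 0.0414396 ]
[0.66023725 0.10119117 0.01510161] [0.80177945 0.21958288 0.12276778]
```

View pics/crop1.png

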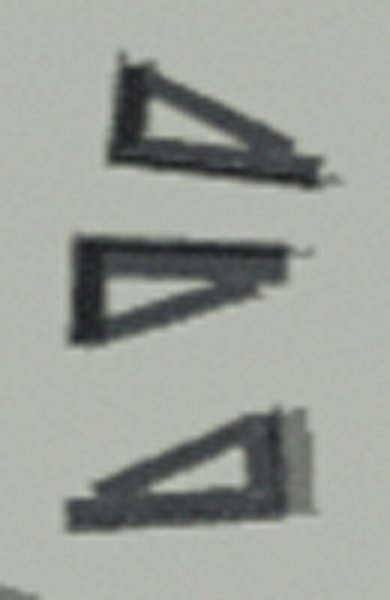

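The crop, with image up = +x and left = +y, shows the following:
- **Top bracket (~(360,160))**: plate left, nose right, long flange at the bottom, which is the right of travel. This is **right-hand**.
- **Middle bracket (~(354,187))**: plate left, nose right, long flange at the top. This is **left-hand**.
- **Bottom bracket (~(355,218))**: plate right, nose left, long flange at the bottom, which is the left of travel. This is **left-hand**.

Next I'll refine the handle and tray positions and move over the handle.

```bash
cat >> h.py <<'E'
def down(yaw):  # tool z down, jaw axis at angle yaw from world x
    return [np.cos(yaw/2),np.sin(yaw/2),0.,0.]
E
python3 - <<'E'
from h import *
print('t',current_clock(), current_orientation())
for n in ['top','scene']:
    c=shot(n); P,u,v=cloud(c)
    k=(P[:,2]>0.088)&(P[:,2]<0.105)&(abs(P[:,0]-.534)<.06)&(abs(P[:,1]-.2)<.05)
    q=P[k]; print(n,'handle top',k.sum(),q.mean(0),np.percentile(q,[3,97],axis=0).round(4).tolist())
    for lab,y0,y1 in (('rear',.30,.37),):
        for x0 in (.40,.5,.6,.66):
            s=(abs(P[:,0]-x0)<.012)&(P[:,1]>.25)&(P[:,1]<.45)&(P[:,2]>.030)&(P[:,2]<.07)
            print(lab,x0,np.percentile(P[s][:,1],99).round(4),end=' ')
    for y0 in (.24,.3):
        s=(abs(P[:,1]-y0)<.01)&(P[:,2]>.03)&(P[:,2]<.07)&(abs(P[:,0]-.53)<.25)
        print('xrange',y0,np.percentile(P[s][:,0],[1,99]).round(4),end=' ')
    for y0 in (-.35,-.25):
        s=(abs(P[:,1]-y0)<.01)&(P[:,2]>.03)&(P[:,2]<.06)&(abs(P[:,0]-.53)<.25)
        print('xrange green',y0,np.percentile(P[s][:,0],[1,99]).round(4))
    s=(P[:,2]>.03)&(P[:,2]<.06)&(abs(P[:,0]-.7)<.03)&(P[:,1]<-.1)&(P[:,1]>-.4); 
    if s.any(): print('green wall y',np.percentile(P[s][:,1],[2,98]))
for yaw in (0,np.pi):
    print(yaw,inverse_kinematics([.534,.2,.16],down(yaw)))
E
```

```text
t 1.25 [ 8.43513827e-01  5.37107456e-01 -6.47053800e-05  2.29781521e-05]
top handle top 170 [0.53102443 0.20460343 0.09316294] [[0.5048, 0.1915, 0.0887], [0.5576, 0.2164, 0.097]]
rear 0.4 0.3563 rear 0.5 0.3571 rear 0.6 0.358 rear 0.66 0.359 xrange 0.24 [0.3599 0.7012] xrange 0.3 [0.3618 0.6998] xrange green -0.35 [0.363  0.7044]
xrange green -0.25 [0.3624 0.7097]
green wall y [-0.36562997 -0.1116368 ]
scene handle top 117 [0.53378731 0.20721479 0.09171051] [[0.5077, 0.1938, 0.0884], [0.5595, 0.2187, 0.0952]]
rear 0.4 0.3568 rear 0.5 0.3583 rear 0.6 0.3598 rear 0.66 0.3603 xrange 0.24 [0.3618 0.7046] xrange 0.3 [0.3617 0.7041] xrange green -0.35 [0.3675 0.7029]
xrange green -0.25 [0.364 0.709]
green wall y [-0.37295777 -0.11032579]
0 [ 2.37234599e-01  3.80445481e-01  1.64896095e+00 -4.44089210e-16
  1.11218622e+00  2.37234599e-01]
3.141592653589793 [ 2.37234599e-01  3.80445481e-01  1.64896095e+00 -4.44089210e-16
  1.11218622e+00 -2.90435805e+00]
```

```bash
python3 - <<'E'
from h import *
yaw=0.012; q=down(yaw)
hx,hy=0.532,0.205; hinge=np.array([hx-.0018,0.355,0.045])
f=np.array([np.sin(yaw),-np.cos(yaw),0]); z=np.array([0,0,1.])
def hp(th): # TCP for lid angle: grasp point at handle centre
    return hinge+.150*(np.cos(th)*f+np.sin(th)*z)+.038*(np.cos(th)*z-np.sin(th)*f)-.019*z
move_gripper(0.088)
move_ptp([hx,hy,.15],q)
print('contact',servo_line(hp(0),q,rate=.12,contact_N=8), current_position())
move_gripper(0.044)
print('gap',current_finger_gap(),'F',current_force())
sleep(.2)
c=shot('scene','lid1.png')
for th in (.08,.25,.45,.65,.85,1.05,1.25,1.45,1.62):
    servo_line(hp(th),q,rate=.15)
    print(th,round(current_finger_gap(),4),np.round(current_force(),1))
shot('scene','lid2.png'); print(current_clock())
E
```

```text
contact False [0.53246273 0.20534087 0.06448098]
gap 0.04434948166561639 F [-3.78280969 -0.51503557  6.85231365]
0.08 0.0448 [-0.9 -2.9 -2.3]
0.25 0.0445 [-2.2 -3.4 -0.5]
0.45 0.0448 [-3.1 -4.4 -1.1]
0.65 0.0449 [-4.  -4.3  1.1]
0.85 0.0445 [-4.2 -3.7  2.6]
1.05 0.0445 [-3.9 -2.1  4.1]
1.25 0.0446 [-4.5 -1.6  5.6]
1.45 0.0447 [-6.6  0.4  5.2]
1.62 0.0445 [-4.8  2.2  7. ]
8.225
```

```bash
python3 - <<'E'
import cv2,numpy as np
a=[cv2.imread(f'pics/lid{i}.png')[150:330,230:430] for i in (1,2)]
cv2.imwrite('pics/lid12.png',cv2.resize(np.hstack(a),None,fx=2,fy=2,interpolation=cv2.INTER_CUBIC))
E
```

```text
(no output)
```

View pics/lid12.png

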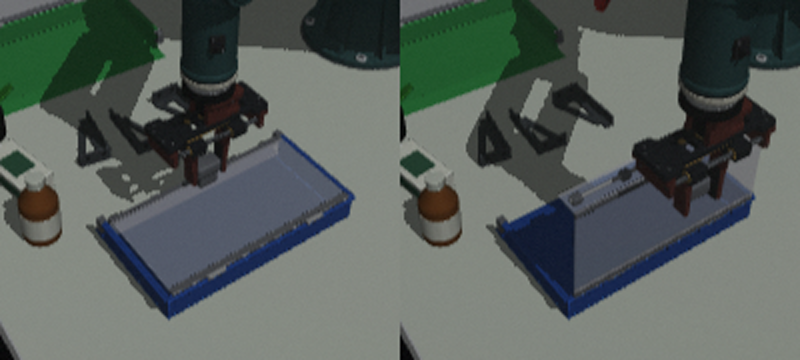

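Left panel: the gripper is on the handle with the lid shut. Right panel: the lid is upright and still held. I'll follow it almost to the stop before letting go, so that it doesn't fall on the fingers.

```bash
python3 - <<'E'
from h import *
yaw=0.012; q=down(yaw)
hx,hy=0.532,0.205; hinge=np.array([hx-.0018,0.355,0.045])
f=np.array([np.sin(yaw),-np.cos(yaw),0]); z=np.array([0,0,1.])
def hp(th): return hinge+.150*(np.cos(th)*f+np.sin(th)*z)+.038*(np.cos(th)*z-np.sin(th)*f)-.019*z
for th in (1.76,1.91):
    servo_line(hp(th),q,rate=.12); print(th,round(current_finger_gap(),4),np.round(current_force(),1))
move_gripper(.088); sleep(.2)
p=hp(1.91); servo_line(p+[0,0,.16],q,rate=.25)
# go wide: over the bench, above the lid, out of camera's view of brackets
move_ptp([.40,-.02,.30],q)
move_ptp([.45,-.30,.30],q)
c=shot('top','a2.png'); c2=shot('scene','b2.png'); print(current_clock())
# bracket positions
for cc,nm in ((c,'top'),):
    P,u,v=cloud(cc)
    s=(P[:,2]>.012)&(P[:,2]<.04)&(abs(P[:,1])<.12)&(P[:,0]>.38)&(P[:,0]<.68)
    m=np.zeros((400,640),np.uint8); m[v[s],u[s]]=1; np.save('m.npy',m)
    n,l,st,ce=cv2.connectedComponentsWithStats(m)
    for i in range(1,n):
        if st[i,4]>15:
            q_=P[s][l[v[s],u[s]]==i]; print(st[i],q_.min(0).round(3),q_.max(0).round(3))
im=c['image']; cv2.imwrite('pics/crop2.png',np.hstack([cv2.resize(im[100:260,220:480],None,fx=2,fy=2),]))
P,u,v=cloud(c2); s=(P[:,1]>.36)&(P[:,1]<.5)&(P[:,2]>.06)&(P[:,2]<.3)&(abs(P[:,0]-.53)<.17)
print('lid pts',s.sum(),P[s].max(0))
E
```

```text
1.76 0.0447 [-5.2  3.   6. ]
1.91 0.0439 [-6.3  4.9  7.1]
13.6583
[342 149  36  22  97] [ 0.585 -0.072  0.012] [0.651 0.035 0.029]
[336 179  37  18 101] [ 0.506 -0.053  0.013] [0.558 0.057 0.03 ]
[336 208  37  21  94] [ 0.41  -0.047  0.013] [0.466 0.06  0.03 ]
lid pts 3081 [0.69767659 0.45959122 0.22099562]
```

View pics/crop2.png

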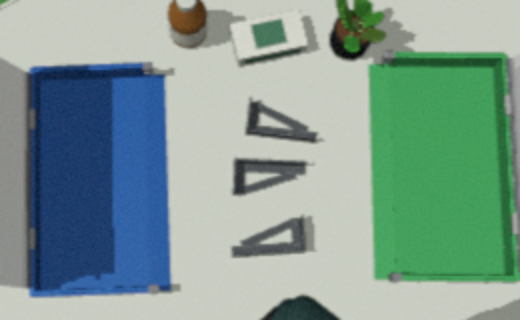

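The lid stands open (its top is at z 0.22, y 0.46), and the brackets are undisturbed at crop pixels (280,120), (270,175) and (270,238). Next I'll slide the right-hand bracket into the green tray, gripped by its end plate.

```bash
cat >> h.py <<'E'
def slide(p,yaw,path,opening,gap=0.0,z0=.008):
    """grip at p (x,y), jaws along yaw, then follow path [(x,y,dz,yaw)]"""
    q=down(yaw)
    move_ptp([p[0],p[1],.14],q)
    move_gripper(opening)
    hit=servo_line([p[0],p[1],z0],q,rate=.15,contact_N=8)
    print('hit',hit,np.round(current_position(),4))
    if hit and current_position()[2]>z0+.003: return False
    move_gripper(gap); print('gap',round(current_finger_gap(),4),np.round(current_force(),1))
    for x,y,dz,yw in path:
        servo_line([x,y,z0+dz],down(yw),rate=.12)
        print(np.round(current_position(),3),np.round(current_force(),1),round(current_finger_gap(),4))
    move_gripper(opening)
    x,y,dz,yw=path[-1]
    servo_line([x,y,.14],down(yw),rate=.25)
    return True
E
python3 - <<'E'
from h import *
y=1.381-np.pi
for yy in (1.381,1.381-np.pi): print(inverse_kinematics([.62,.032,.008],down(yy)))
j=[inverse_kinematics([.62,.032,.008],down(a)) for a in (1.381,1.381-np.pi)]
yw=1.381 if abs(j[0][5])<abs(j[1][5]) else y
x=.6205
print(slide([x,.032],yw,[(x,-.04,0,yw),(x,-.145,.001,yw),(x,-.182,.0035,yw),(x,-.207,.002,yw)],.042))
print(current_clock())
shot('top','a3.png')
E
python3 -c "
import cv2;i=cv2.imread('pics/a3.png');cv2.imwrite('pics/crop3.png',cv2.resize(i[100:260,220:540],None,fx=2,fy=2))"
```

```text
[-5.96432590e-02  6.35836212e-01  1.64930983e+00 -4.44089210e-16
  8.56446609e-01 -1.44064326e+00]
[-5.96432590e-02  6.35836212e-01  1.64930983e+00 -4.44089210e-16
  8.56446609e-01  1.70094939e+00]
hit False [0.6213 0.032  0.0088]
gap 0.0037 [-0.3 -1.7  2.3]
[ 0.621 -0.041  0.008] [-0.5 -3.6  4.8] 0.0037
[ 0.621 -0.145  0.01 ] [-0.5  0.3 10.2] 0.0041
[ 0.62  -0.182  0.011] [ 0.6 -0.8  2.4] 0.0038
[ 0.621 -0.207  0.01 ] [ 0.3 -2.5  4.9] 0.004
True
21.7333
```

View pics/crop3.png

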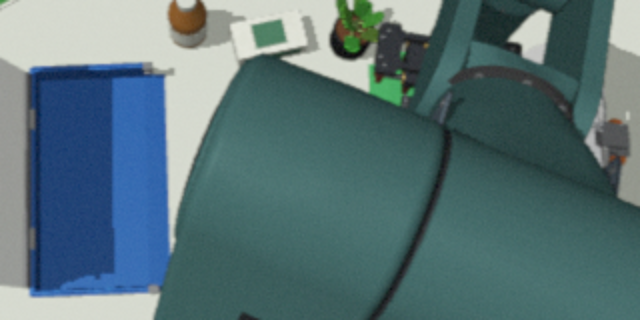

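The arm hides the green tray in this view, but the fingers held the 4 mm plate to the end. I'll do the two left-hand brackets next: the middle one gripped by its long flange, the lower one by its plate.

```bash
python3 - <<'E'
from h import *
move_ptp([.58,-.1,.2],down(-.03))
x=.5555;yw=-.03
ok=slide([x,.015],yw,[(x,.11,0,yw),(x,.155,.0015,yw),(x,.20,.0025,yw),(x,.25,.0035,yw),(x,.282,.002,yw)],.042)
print(ok,current_clock())
servo_line([.5555,.282,.2],rate=.3)
if ok:
    x=.437;yw=1.691
    move_ptp([x,.05,.2],down(yw))
    print(slide([x,-.048],yw,[(x,.05,0,yw),(x,.155,.001,yw),(x,.19,.0035,yw),(x,.213,.002,yw)],.042))
servo_line(list(current_position()[:2])+[.25],rate=.3)
move_ptp([.45,-.02,.33],down(0.))
print(current_clock())
E

```

```text
hit False [0.5562 0.0149 0.0086]
gap 0.004 [-1.4  1.   3.4]
[0.556 0.111 0.008] [0.1 3.4 2.8] 0.0037
[0.556 0.156 0.01 ] [0.5 3.  5.8] 0.0035
[0.556 0.201 0.011] [-0.3  2.7  6.8] 0.0039
[0.556 0.25  0.011] [0.3 1.9 3.3] 0.0036
[0.556 0.282 0.01 ] [-0.7  2.4  2.2] 0.0039
True 30.0833
hit False [ 0.4375 -0.048   0.0085]
gap 0.0037 [-0.6  1.5  5. ]
[0.437 0.051 0.008] [-0.   3.6  6.2] 0.0036
[0.438 0.156 0.01 ] [-1.2 -3.9 17.6] 0.0042
[0.436 0.19  0.011] [-0.1  0.9 -1.9] 0.004
[0.437 0.213 0.01 ] [1.  2.  3.8] 0.0039
True
40.5417
```

```bash
python3 - <<'E'
from h import *
c=shot('top'); c2=shot('scene'); a=cv2.resize(c['image'][95:260,220:540],None,fx=2,fy=2); b=cv2.resize(c2['image'][80:320,150:450],None,fx=1.375,fy=1.375)
cv2.imwrite('pics/fin1.png',a); cv2.imwrite('pics/fin2.png',b)
for cc in (c,c2):
    im=cc['image']; P,u,v=cloud(cc); g=im.max(2)[v,u]; S=im.max(2).astype(int)-im.min(2); S=S[v,u]
    for nm,lo,hi in (('blue',.15,.33),('green',-.34,-.15)):
        s=(P[:,1]>lo)&(P[:,1]<hi)&(P[:,0]>.37)&(P[:,0]<.695)&(P[:,2]>.014)&(P[:,2]<.045)&(S<30)&(g<110)
        m=np.zeros((400,640),np.uint8); m[v[s],u[s]]=1; m=cv2.dilate(m,np.ones((3,3)))
        n,l,st,ce=cv2.connectedComponentsWithStats(m)
        for i in range(1,n):
            k=l[v[s],u[s]]==i
            if k.sum()>25: print(nm,k.sum(),P[s][k].min(0).round(3),P[s][k].max(0).round(3))
E
```

```text
blue 91 [0.509 0.212 0.014] [0.56  0.32  0.031]
blue 87 [0.404 0.21  0.014] [0.464 0.313 0.034]
blue 55 [0.413 0.213 0.014] [0.471 0.24  0.032]
green 63 [ 0.37  -0.305  0.014] [ 0.377 -0.163  0.043]
green 70 [ 0.583 -0.305  0.014] [ 0.653 -0.199  0.028]
```

View pics/fin1.png

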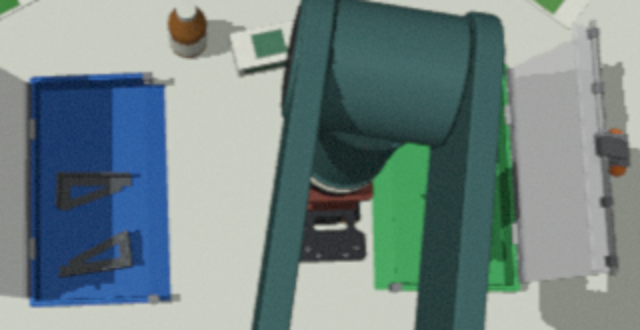

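View pics/fin2.png

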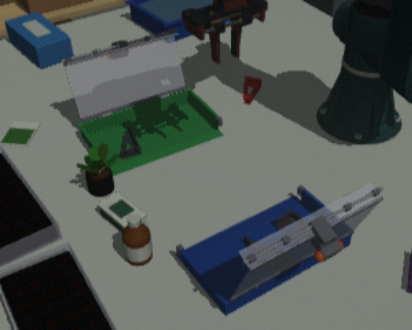

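Both views agree. The two left-hand brackets lie in the blue tray at fin1 pixels (95,190) and (95,255), and the right-hand one is in the green tray at fin2 pixel (130,140). The lid stands open, the bystanders are undisturbed, and the arm is clear at z 0.33.

```bash
python3 -c "
from h import *
print(current_force(),current_clock()); close_job()"
```

```text
[-0.29724116  0.13850946  0.03659544] 40.6417
the job is handed in; nothing more can be done
```

I handed the job in at about 40.6 s, with the lid open and all three brackets in their own trays. No verdict is reported, so the evidence is my last checks.

- **Lid:** I squeezed both buttons together, swung the lid to about 1.91 rad, then let go. It stood open in every later picture.
- **Brackets:** I gripped each one by a flange and slid it along the bench, raising the tool by only 2–3.5 mm to cross the lips. The two left-hand brackets, the middle and lower ones in the top view, went into the blue tray. The right-hand one went into the green tray.

**Last checks:**

| Bracket | Measured y (m) | Tray mouth y (m) | Inside the mouth by |
|---|---|---|---|
| Left-hand (middle) | 0.212 to 0.320 | about 0.187 | about 25 mm |
| Left-hand (lower) | 0.210 to 0.313 | about 0.187 | about 23 mm |
| Right-hand | -0.199 to -0.305 | about -0.18 | about 19 mm |

- All three brackets lay flat in both pictures and depth. The bottle, seedling and seed box looked unmoved; I did not measure them again.
- The arm was clear and the wrist force was near zero.

**Two discrepancies:**
- While squeezing, the finger gap read about 44 mm instead of the 48 mm expected with both buttons fully in. The lid still unlocked and lifted normally.
- The arm hid the green tray from the top camera at the end, so the right-hand bracket's final position comes from the scene camera alone.

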